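# Throw the toggle clamp of the notebook press with the extension bar

### The arm

A 6-joint arm with a two-finger parallel gripper is mounted at the origin on the work surface. World frame = base frame: x ahead of the robot, y to its left, z up, the work surface at z = 0. Lengths are in mm, angles in rad, forces in N, time in s.
With the tool pointing down it reaches from about 275 to 825 mm from the base axis. Payload 5.2 kg.
Tool frame: the origin (TCP) lies at the very end of the fingers, on their centre line; the grasp point (between the pads) lies 19 mm behind it; z points along the fingers, y is the line along which they close (so a half turn about z gives the same grasp; the last joint's range is limited). The gripper opens to 93 mm and grips with 3 to 60 N. Pads are 15 mm wide; open, the fingers measure 128 mm over their backs; the gripper's body (75 mm by 188 mm) begins 65 mm behind the grasp point.
Start: joints at [-1.476, 0.259, 1.535, -0, 1.348, -0.203], TCP at [161.401, -525.79, 218.653] pointing down, gripper open.
Joint ranges: [-3.14, 3.14], [-0.91, 2.08], [0.19, 2.58], [-1.22, 4.36], [0.22, 2.71], [-3.12, 3.12]. Speed limits (rad/s): [2.57, 2.57, 3.14, 3.14, 3.14, 3.14].

### API

Orientations are given as [roll, pitch, yaw] about the fixed x, y, z axes, in that order (R = Rz(yaw) Ry(pitch) Rx(roll)).
In Python, from bench import robot gives the robot as it stands. The module is installed in compiled form; this text tells all that it offers. Calls block until the motion is done:
- robot.move_ptp(position, orientation): joint-space move of the TCP to a pose.
- robot.move_linear(position, ori=None, speed=150, f_stop=None): straight line of the TCP; ori=None keeps the orientation; speed is the mean speed in mm/s. With f_stop (N) it stops when the force on the tool has changed by that much, and returns True; else False.
- robot.move_j(angles): joint-space move.
- robot.move_gripper(opening): opening from 0.0 (shut) to 1.0 (fully open); the grip force is fixed at half the most; returns when the fingers have stopped.
- robot.sleep(seconds).
- robot.inverse_kinematics(position, orientation): joint angles nearest the present ones, or None.
- robot.get_image(name): name is "side" or "top" or "wrist"; returns a dict with "img" (420x560x3 uint8, blue, green, red), "fovy" (degrees; the focal length in pixels is half the picture's height over the tangent of half this angle, whatever the lens; pixels are square), "cx", "cy" (the principal point, pixels), "eye" and "orientation" of the camera in the world. Camera axes: x right, y down, z forward; pixel columns grow to the right and rows downward; lengths in mm; the calibration is good to about 2 mm. A picture is of the moment at which its call begins. There is no depth.
A pose or a line that the arm cannot do raises robot.MotionError and nothing moves.
- robot.hand_in(): hands the job in; it is judged then, once.
Readings, each from a call of its own:
- robot.current_t(): time.
- robot.current_qpos(): joint angles.
- robot.current_joint_vel(): joint speeds.
- robot.current_joint_efforts(): joint torques, N m.
- robot.current_tcp_pos(): TCP position.
- robot.current_eef_rot(): TCP orientation.
- robot.current_contact_force(): force on the tool from outside, world axes, zero at the start.
- robot.current_ft_torque(): the same for the moment, N m.
- robot.current_gripper_width(): opening from 0.0 (shut) to 1.0 (fully open).
- robot.current_finger_force(): force on a finger pad.
Only numpy, scipy, OpenCV 4.12 (cv2) and the standard library are available. Lean on these libraries where they do the work, as an engineer would, in place of code of your own. Each camera call takes 0.05 s, during which the arm holds its last target. There are 200 camera calls.

### The job

The notebook I just glued is lying in the little plywood press on the desk. Take the square extension bar out of the grey pot, slip it over the clamp's short lever right down to the red collar, and throw the lever over its dead point so that it stays locked upright with the rubber foot pressing on the cover; move the lever only through the bar, never with the fingers. Then pull the bar off, stand it back in its grey pot and let go, leaving the notebook and everything else on the desk where it is.

Things in the scene. Friction and masses are not known exactly. Their poses are not given: they have to be found in the camera images.
- press: Plywood press board, 300 x 240 x 18 mm, fixed to the desk; origin at the centre of its underside (desk level), z up. A steel toggle clamp stands near its -x end; the notebook lies on its +x part between wooden fences. The lever swings in the board's x-z plane. 
- lever_pivot (a point): The axis of the lever, on the clamp: at (-90, 0, 85) mm in the press board's frame, same axes as the board. The lever turns about the board's y axis.
- stub_collar (a point): Point on the lever's axis at the upper face of the red collar (36 mm across), 34 mm from the pivot; z runs outward along the lever, y is the board's y (the hinge axis). Above the collar the lever is a bare round steel stub, 19 mm thick, 66 mm long, the last 18 mm tapering to 8 mm at the tip. With the clamp open it leans 40 degrees from vertical towards the board's -x; closed it stands vertical.
- lever (a joint): Lever angle in rad: 0 = open (leaning 40 degrees), 0.70 = closed against its stop (vertical). Sprung: it pushes back towards open with up to about 1.2 N m (most near 0.35), falling to nothing at the dead point at 0.60; beyond that it snaps on to 0.70 and stays locked by its spring (about 0.8 N m). Let go before the dead point it flies back to open. The hold-down arm is linked to it: raised about 45 degrees when open, level when closed.
- foot: Sprung rubber foot, 26 mm across, under the end of the 75 mm hold-down arm. When the clamp is closed it presses on the notebook's cover with several newtons.
- book: Loose notebook with blue covers, 148 x 205 x 30 mm, 0.55 kg, lying flat on the press board between the fences under the hold-down arm; origin at the centre of its underside.
- bar: Extension bar: square aluminium tube 28 x 28 mm outside, 22 x 22 mm inside, 200 mm long, about 0.17 kg, top 75 mm orange, the last 30 mm at the top solid and closed. Origin at the centre of its open lower mouth, z along the bar to the closed top; x and y square to its faces. It stands upright in the grey pot at first. On the stub its mouth rests on the red collar, with the stub 66 mm deep inside (3 mm play).
- bar_top (a point): Centre of the closed top face of the extension bar, 200 mm from its mouth.
- pot: Grey square pot fixed to the desk, 72 x 72 mm outside, 62 x 62 mm inside, 90 mm high, floor 5 mm thick; origin at the centre of its underside, x and y square to its walls. It may be left or right of the press.
- stub: The lever itself with its steel stub and red collar; origin at the pivot, z outward along the lever. Not to be touched by the gripper or the arm.
- pen_jar: Bystander: round blue jar with pens, 72 mm across, pens up to 155 mm high, fixed. It stands on the other side from the grey pot.
- glue: Bystander: white glue bottle, 48 mm across, 130 mm high, loose.
- mug: Bystander: white mug, 80 mm across, 90 mm high, loose.
- tin: Bystander: flat round tin, 72 mm across, 30 mm high, loose.
- mouse: Bystander: black computer mouse, 105 x 60 x 33 mm, loose, in front of the press.
- screwdriver: Bystander: red screwdriver, 170 mm long, lying loose in front of the press.
- earbuds: Bystander: white case, 60 x 50 x 24 mm, loose.

How it is judged:
By the outcome, as a careful person would: the job done as asked, in the order asked, and still so for the second after the job is handed in, with the robot touching nothing.
It also fails if it takes over 61 s, if anything falls off the work surface, if the arm or the gripper's body presses on something with over 40 N, if the wrist force passes 120 N, or if a joint passes its speed limit or range.

## Working session

There is one attempt and no reset: what is moved stays moved. The work goes in short steps, each a Python script; the robot and the scene stay as the last script left them, time stands still between calls to the robot, and variables do not carry over. Pictures are saved under pics/ and viewed, at most 10 in all, crops included, and the job is handed in when it is done.

```bash
mkdir -p pics; cat > h.py <<'E'
import numpy as np, cv2
from scipy.spatial.transform import Rotation as R
from bench import robot
def shot(n,f=None):
    d=robot.get_image(n)
    if f: cv2.imwrite('pics/'+f,d['img'])
    return d
def ray(d,u,v):
    o=np.array(d['orientation'],float)
    M=o if o.shape==(3,3) else R.from_euler('xyz',o).as_matrix()
    f=210/np.tan(np.radians(d['fovy'])/2)
    r=M@np.array([(u-d['cx'])/f,(v-d['cy'])/f,1]); return np.array(d['eye'],float),r/np.linalg.norm(r)
def onz(d,u,v,z):
    e,r=ray(d,u,v); return e+r*(z-e[2])/r[2]
def proj(d,p):
    o=np.array(d['orientation'],float)
    M=o if o.shape==(3,3) else R.from_euler('xyz',o).as_matrix()
    f=210/np.tan(np.radians(d['fovy'])/2)
    c=M.T@(np.array(p,float)-np.array(d['eye'],float)); return np.array([d['cx']+f*c[0]/c[2],d['cy']+f*c[1]/c[2]])
def tri(*obs):
    A=np.zeros((3,3));b=np.zeros(3)
    for d,u,v in obs:
        e,r=ray(d,u,v);P=np.eye(3)-np.outer(r,r);A+=P;b+=P@e
    p=np.linalg.solve(A,b)
    return p,[np.linalg.norm(proj(d,p)-[u,v]) for d,u,v in obs]
E
python3 - <<'E'
from h import *
import pickle
D={n:shot(n,n+'0.png') for n in('side','top','wrist')}
pickle.dump(D,open('d0.pkl','wb'))
for n,d in D.items(): print(n,{k:v for k,v in d.items() if k!='img'})
print(robot.current_t())
cv2.imwrite('pics/all0.png',cv2.resize(np.hstack([D['top']['img'],D['side']['img']]),(800,300)))
E
```

```text
side {'fovy': 50.79084334570436, 'cx': 272.9032305784323, 'cy': 212.8188145526743, 'eye': array([-126.29313847,  848.74075313,  981.38921596]), 'orientation': array([-2.22960481,  0.02248265, -2.4458288 ])}
top {'fovy': 55.18199045042959, 'cx': 279.2485075302149, 'cy': 203.44281632764836, 'eye': array([ 533.39655308,   20.31937634, 1275.10631907]), 'orientation': array([-3.10498974, -0.01201777, -1.58287703])}
wrist {'fovy': 68.92451423436715, 'cx': 283.3237901033051, 'cy': 209.0132484688986, 'eye': array([ 241.52855747, -499.80503336,  382.7217877 ]), 'orientation': array([ 2.83716250e+00,  2.24244989e-03, -1.27205986e+00])}
0.15
```

View pics/top0.png

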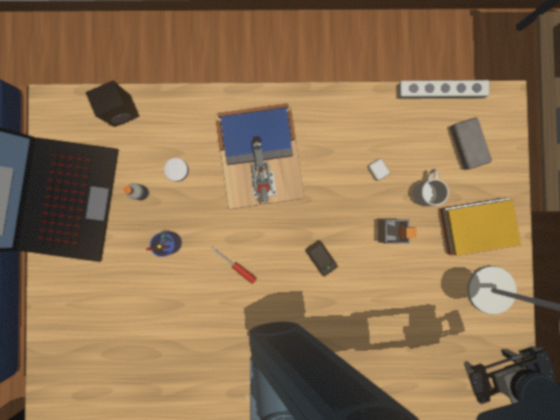

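View pics/side0.png

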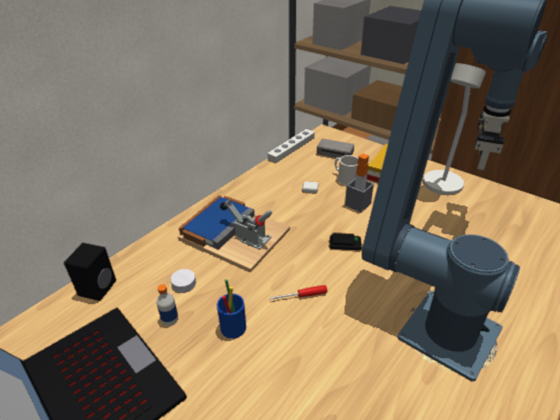

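The top view shows the press at about (260,157), with the board's front edge at row 205. The pot with the bar is at (395,231), orange top at (410,232). The pens, glue and tin are on the left. The side view agrees: red collar at (262,220), bar at (362,165). Next: masks and rays.

```bash
python3 - <<'E'
from h import *
import pickle
D=pickle.load(open('d0.pkl','rb'))
def blobs(d,m,box):
    x0,y0,x1,y1=box; k=np.zeros(m.shape,np.uint8);k[y0:y1,x0:x1]=m[y0:y1,x0:x1]
    n,l,s,c=cv2.connectedComponentsWithStats(k.astype(np.uint8))
    for i in range(1,n):
        if s[i,4]>8: print(s[i],c[i].round(1))
    return k
for n,bo,br in(('top',(370,210,430,250),(240,160,290,205)),('side',(345,145,380,190),(240,200,285,235))):
    d=D[n];h=cv2.cvtColor(d['img'],cv2.COLOR_BGR2HSV);H,S,V=[h[...,i].astype(int) for i in range(3)]
    print(n,'orange');blobs(d,(H>4)&(H<16)&(S>190),bo)
    print('red');blobs(d,((H<5)|(H>174))&(S>150),br)
t=D['top'];s=D['side']
for z in(0,90,205): print('pot/bar',z,onz(t,410,232,z).round(),onz(s,363,157,z).round())
a=cv2.resize(t['img'][95:215,205:315],None,fx=5,fy=5,interpolation=cv2.INTER_CUBIC)
b=cv2.resize(t['img'][205:255,365:425],None,fx=4,fy=4,interpolation=cv2.INTER_CUBIC)
c=np.zeros((600,800,3),np.uint8);c[:600,:550]=a;c[:200,560:800]=b
e=cv2.resize(s['img'][145:215,340:385],None,fx=5,fy=5,interpolation=cv2.INTER_CUBIC)
c[220:570,560:785]=e
cv2.imwrite('pics/crop1.png',c)
E
```

```text
top orange
red
[258 185  11   6  19] [262.3 186.6]
side orange
[357 154  11  22 187] [362.3 164.8]
red
[255 216  10  10  38] [258.6 221.1]
pot/bar 0 [ 484. -410.    0.] [ 650. -650.    0.]
pot/bar 90 [ 488. -380.   90.] [ 579. -513.   90.]
pot/bar 205 [ 492. -341.  205.] [ 488. -337.  205.]
```

View pics/crop1.png

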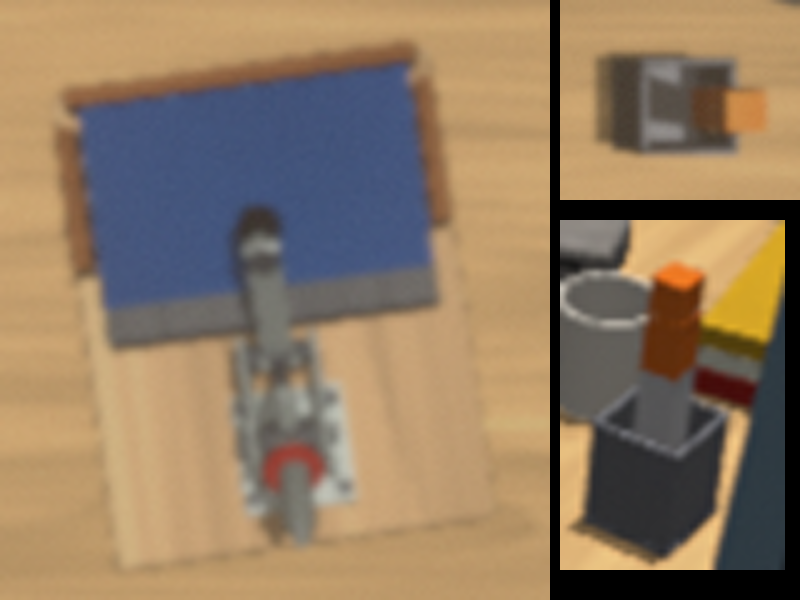

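The crop shows the board's front corners at about (229.2,208.8) and (304,198.2). The pot rim is centred at (396.8,231.3) and the bar top at (411.2,232.5). The lamp stands to the right at (490,290).

```bash
python3 - <<'E'
from h import *
import pickle
D=pickle.load(open('d0.pkl','rb'));t=D['top'];s=D['side']
print('bartop',tri((t,411.2,232.5),(s,363.6,156.2)))
C=[(385,219.5),(408.7,220),(409.5,243),(383.7,242.5)]
print('pot rim z90',[onz(t,*c,90)[:2].round() for c in C], np.mean([onz(t,*c,90) for c in C],0).round())
A=onz(t,229.2,208.8,18);B=onz(t,304,198.2,18);y=(A-B);print('front',A.round(),B.round(),np.linalg.norm(y));y/=np.linalg.norm(y)
x=np.array([y[1],-y[0],0]);c=(A+B)/2+150*x;c[2]=0
print('centre',c.round(),'yaw',np.degrees(np.arctan2(x[1],x[0])))
piv=c+[0,0,85]-90*x;u=np.array([0,0,np.cos(np.radians(40))])-np.sin(np.radians(40))*x
col=piv+34*u;print('piv',piv.round(1),'collar',col.round(1),'proj',proj(t,col),proj(s,col),'tip',(piv+100*u).round(1),proj(t,piv+100*u),proj(s,piv+100*u))
print('collar from imgs',tri((t,262.7,187.7),(s,261.5,219.5)))
print('lamp base',onz(t,490,290,10).round(),onz(s,443,181,10).round())
for z in(200,300,400,500): print(z,'stem?',onz(t,555,303,z).round())
print('mug',onz(t,432,192,90).round())
E
```

```text
bartop (array([ 490.4411275 , -344.88413061,  203.49613471]), [np.float64(0.11687662551071462), np.float64(0.09082331574183364)])
pot rim z90 [array([ 525., -307.]), array([ 523., -377.]), array([ 455., -378.]), array([ 458., -301.])] [ 490. -341.   90.]
front [564. 161.  18.] [595. -73.  18.] 236.33052024082107
centre [728.  63.   0.] yaw 7.407229293596469
piv [639.1  51.8  85. ] collar [617.4  49.  111. ] proj [264.20341623 189.31352368] [260.6678632  219.61780339] tip [575.3  43.5 161.6] [265.87656142 203.12936229] [271.60346592 211.10604668]
collar from imgs (array([618.54553306,  50.40685663, 112.12743669]), [np.float64(1.5517905782935482), np.float64(1.4246796336233671)])
lamp base [ 299. -655.   10.] [ 304. -666.   10.]
200 stem? [ 298. -728.  200.]
300 stem? [ 319. -658.  300.]
400 stem? [ 341. -588.  400.]
500 stem? [ 363. -519.  500.]
mug [ 605. -448.   90.]
```

```bash
cat >> h.py <<'E'
YAW=np.radians(7.4)
def rot(z,y):
    z=np.array(z,float);z/=np.linalg.norm(z);y=np.array(y,float);y-=z*(y@z);y/=np.linalg.norm(y)
    return R.from_matrix(np.column_stack([np.cross(y,z),y,z])).as_euler('xyz')
E
python3 - <<'E'
from h import *
import pickle
s=pickle.load(open('d0.pkl','rb'))['side']
for z in(10,200,400,500): print(proj(s,[300,-660,z]).round())
r=robot.current_eef_rot();print(R.from_euler('xyz',r).as_matrix().round(2))
X=np.array([np.cos(YAW),np.sin(YAW),0])
piv=np.array([640,52,85.]);
for sg in(1,-1):
    print(sg,'pot',robot.inverse_kinematics([490,-345,145],rot([0,0,-1],[sg,0,0])),robot.inverse_kinematics([490,-345,290],rot([0,0,-1],[sg,0,0])))
    for a in(40,20,0):
        u=np.array([0,0,np.cos(np.radians(a))])-np.sin(np.radians(a))*X
        for r in(176,270): print(a,r,robot.inverse_kinematics(piv+r*u,rot(-u,sg*X)))
E
```

```text
[443. 182.]
[454. 138.]
[468.  85.]
[476.  55.]
[[ 0.96  0.29 -0.  ]
 [ 0.29 -0.96  0.  ]
 [ 0.   -0.   -1.  ]]
1 pot [-0.79942152  0.40184616  1.51653379  0.          1.22321271 -0.79942152] [-0.79942152  0.31401221  1.28717075  0.          1.5404097  -0.79942152]
40 176 [-0.36234294 -0.14644986  2.19569839  0.62653298  0.54378823 -0.94373017]
40 270 [-0.49625196 -0.38126134  2.15515203  0.52801079  0.84340217 -0.8752275 ]
20 176 [-0.18349948  0.08151762  1.72801357  0.12516729  1.00223348 -0.36254763]
20 270 [-0.20754493 -0.02624244  1.62590225  0.12090867  1.21343831 -0.36024736]
0 176 [-0.09235247  0.40549569  1.22358465  0.          1.51251232 -0.22150683]
0 270 [-0.09235247  0.38839592  1.02905554  0.          1.72414119 -0.22150683]
-1 pot [-7.99421521e-01  4.01846162e-01  1.51653379e+00 -4.44089210e-16
  1.22321271e+00  2.34217113e+00] [-7.99421521e-01  3.14012206e-01  1.28717075e+00 -4.44089210e-16
  1.54040970e+00  2.34217113e+00]
40 176 [-0.36234294 -0.14644986  2.19569839  0.62653298  0.54378823  2.19786248]
40 270 [-0.49625196 -0.38126134  2.15515203  0.52801079  0.84340217  2.26636515]
20 176 [-0.18349948  0.08151762  1.72801357  0.12516729  1.00223348  2.77904502]
20 270 [-0.20754493 -0.02624244  1.62590225  0.12090867  1.21343831  2.78134529]
0 176 [-9.23524663e-02  4.05495686e-01  1.22358465e+00 -4.44089210e-16
  1.51251232e+00  2.92008582e+00]
0 270 [-9.23524663e-02  3.88395919e-01  1.02905554e+00 -4.44089210e-16
  1.72414119e+00  2.92008582e+00]
```

```bash
python3 - <<'E'
from h import *
import pickle
o=rot([0,0,-1],[1,0,0])
robot.move_ptp([350,-345,300],rot([0,0,-1],[.9,-.2,0]))
robot.move_ptp([490,-345,270],o)
d=shot('wrist','w1.png');pickle.dump(d,open('w1.pkl','wb'))
print(robot.current_t(),d['eye'],robot.current_contact_force(),robot.current_tcp_pos())
for p in([490.4,-344.9,203.5],[490,-341,90]):print(proj(d,p))
E
```

```text
1.8833 [ 489.57495427 -260.73448037  433.60375707] [-0.25117678  0.06484061  0.65305654] [ 488.96325298 -345.8733251   269.50785583]
[285.03821868 223.61318396]
[284.38332505 186.48451307]
```

View pics/w1.png

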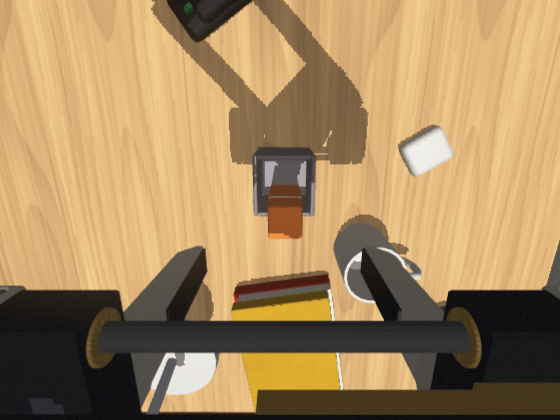

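The wrist view shows the bar's closed top around (285,222), just as predicted (285,223.6). Its sides run parallel to the pot walls, and the rim spans columns 252–315. Now I'll grasp it.

```bash
python3 - <<'E'
from h import *
import pickle
robot.move_linear([490.5,-345,147],speed=100)
print(robot.current_tcp_pos(),robot.current_contact_force())
robot.move_gripper(0.0)
print('w',robot.current_gripper_width()*93,robot.current_finger_force())
g=robot.current_tcp_pos();print(g)
robot.move_linear([490.5,-345,285],speed=120)
D={n:shot(n,n+'2.png') for n in('wrist','side','top')};pickle.dump(D,open('d2.pkl','wb'))
print(robot.current_t(),robot.current_tcp_pos(),robot.current_contact_force(),robot.current_gripper_width()*93)
a=D['wrist']['img'];b=cv2.resize(D['side']['img'][60:200,300:430],None,fx=3,fy=3)
c=np.zeros((420,560+390-150,3),np.uint8);c[:,:410]=a[:,75:485];c[:b.shape[0],410:]=b[:420]
cv2.imwrite('pics/c2.png',c)
E
```

```text
[ 490.87571508 -345.35166747  147.77432206] [-0.54718497 -0.7492798  -0.4675025 ]
w 27.978515805363283 29.989549219608307
[ 490.49630102 -344.99919583  146.95752076]
5.7417 [ 490.25061578 -344.79032885  284.12306728] [-0.07272825 -0.43948936 -1.4875545 ] 27.397973752752666
```

View pics/c2.png

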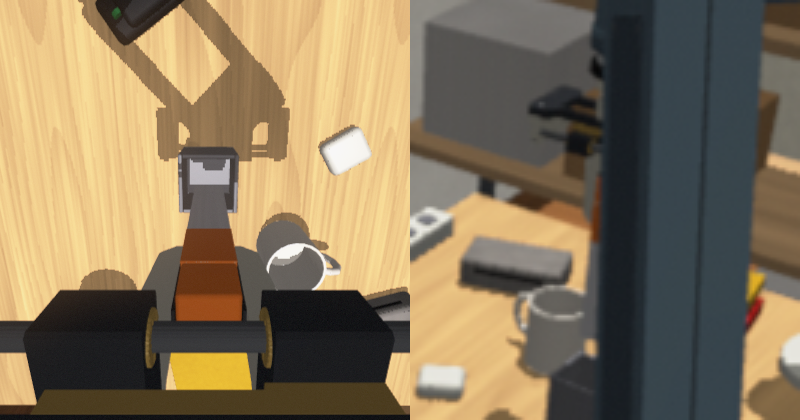

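The bar is held and clear of the pot. In the wrist picture (crop offset 75) its grey part spans rows ~190–228 and a shade line lies at row 263. I'll compare these with projections of the bar's edges.

```bash
python3 - <<'E'
from h import *
import pickle
D=pickle.load(open('d2.pkl','rb'));d=D['wrist'];im=d['img']
t=np.array([490.3,-344.8,284.3])
for h in(0,125,200):
    for dy in(12,14,16): print(h,dy,[proj(d,[t[0]+s*14,t[1]+dy,t[2]-142+h]).round(1) for s in(-1,1)])
for v in range(180,300,3): print(v,*im[v,[275,284,293]].mean(0).round().astype(int),end=' | ')
print()
# side edges: strongest horizontal gradients
g=cv2.cvtColor(im,cv2.COLOR_BGR2HSV)
for v in(240,250,258):
    m=(g[v,:,0]<16)&(g[v,:,1]>170);x=np.where(m[240:330])[0]+240;print(v,x.min(),x.max())
for v in(205,215,222): print(v,cv2.cvtColor(im,cv2.COLOR_BGR2GRAY)[v,255:318])
E
```

```text
0 12 [array([270.2, 187.9]), array([297.4, 187.9])]
0 14 [array([270.2, 186. ]), array([297.5, 186. ])]
0 16 [array([270.2, 184.1]), array([297.5, 184.1])]
125 12 [array([261.9, 233.4]), array([305.8, 233.5])]
125 14 [array([261.9, 230.5]), array([305.9, 230.6])]
125 16 [array([261.8, 227.6]), array([306. , 227.6])]
200 12 [array([249.3, 303. ]), array([318.6, 303.1])]
200 14 [array([249.1, 298.7]), array([318.8, 298.8])]
200 16 [array([249. , 294.4]), array([319. , 294.5])]
180 191 185 189 | 183 191 185 189 | 186 93 94 99 | 189 93 94 100 | 192 93 94 100 | 195 92 93 99 | 198 93 93 100 | 201 92 93 99 | 204 92 93 100 | 207 93 94 100 | 210 93 94 100 | 213 92 93 99 | 216 94 95 100 | 219 92 93 99 | 222 93 93 99 | 225 92 92 98 | 228 71 78 103 | 231 29 58 107 | 234 29 58 107 | 237 29 57 106 | 240 28 56 106 | 243 27 56 106 | 246 24 54 105 | 249 25 54 105 | 252 25 55 104 | 255 23 53 104 | 258 24 53 104 | 261 42 80 143 | 264 22 51 102 | 267 21 52 102 | 270 22 51 102 | 273 21 51 103 | 276 20 52 103 | 279 19 51 102 | 282 19 50 102 | 285 19 50 102 | 288 20 51 102 | 291 20 51 102 | 294 21 60 121 | 297 26 72 146 | 
240 260 307
250 258 309
258 256 310
205 [159 158 129  65  67  68  68  66  66  65  69  83  97  96  96  95  95  96
  96  97  97  95  95  95  94  95  95  96  95  95  95  94  95  94  95  94
  96  95  95  94  97  95  95  94  93  91  70  63  62  62  63  65  63  88
 151 158 140 149 195 205 205 204 205]
215 [212 211 208 207 205 203 203 199 195 155  96  96  97  97  96  95  95  97
  96  96  96  96  94  94  94  96  96  95  94  95  95  93  92  93  93  94
  95  94  94  94  95  95  96  95  95  95  95 115 182 199 207 206 199 194
 200 201 195 197 203 206 203 202 204]
222 [212 210 208 207 204 202 203 190 118  97  96  97  96  94  95  94  94  96
  96  97  95  94  93  94  94  95  95  94  95  94  92  91  93  94  92  92
  91  92  95  94  98  96  96  96  94  94  93  94 105 160 207 204 198 194
 198 199 195 200 208 205 203 200 204]
```

The bar is straight in the grip, seated about 0–1.5 mm towards tool x. Next is the pre-insertion pose on the lever axis.

```bash
cat >> h.py <<'E'
X=np.array([np.cos(YAW),np.sin(YAW),0]);Y=np.array([-X[1],X[0],0])
PIV=np.array([640,52.5,85.5])
def lev(a):  # lever tilt from vertical (rad) -> outward dir, tool orientation
    u=np.array([0,0,np.cos(a)])-np.sin(a)*X
    return u,rot(-u,X)
A0=np.radians(40)
E
python3 - <<'E'
from h import *
import pickle
u,o=lev(A0)
robot.move_ptp(PIV+290*u-0.7*Y,o)
robot.sleep(.15)
D={n:shot(n,n+'3.png') for n in('wrist','side','top')};pickle.dump(D,open('d3.pkl','wb'))
print(robot.current_t(),robot.current_tcp_pos()-(PIV+290*u-.7*Y),robot.current_gripper_width()*93)
for n in D: print(n,'tip',proj(D[n],PIV+100*u),'mouth',proj(D[n],PIV+148*u),'collar',proj(D[n],PIV+34*u))
a=D['wrist']['img'];b=cv2.resize(D['side']['img'][120:260,210:340],None,fx=2,fy=2);e=cv2.resize(D['top']['img'][120:240,220:320],None,fx=2.4,fy=2.4)
c=np.zeros((600,800,3),np.uint8);c[:420,:500]=a[:,30:530];c[:280,510:770]=b;c[290:578,510:750]=e
cv2.imwrite('pics/c3.png',c)
E
```

```text
7.4417 [ 0.39083365 -0.53884435 -0.09042224] 27.851023505679763
wrist tip [283.5547362  186.61620153] mouth [283.57483566 197.23898028] collar [283.53414442 175.73322353]
side tip [271.20969856 210.97197127] mouth [279.67124406 204.37394939] collar [260.28705062 219.48907611]
top tip [265.60933403 202.78476527] mouth [266.91745242 213.66397889] collar [263.94925682 188.97841967]
```

View pics/c3.png

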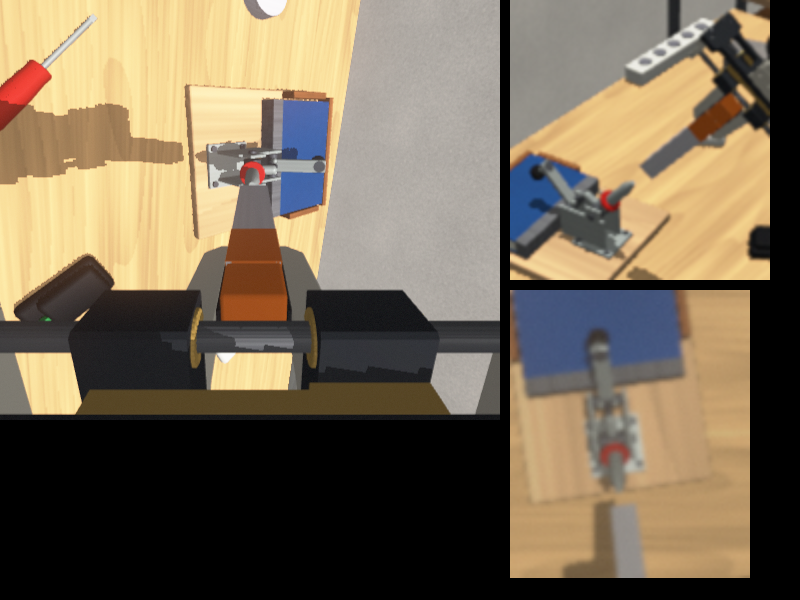

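The wrist view shows the lever (red collar at (283,174)) in line with the bar. In the top view the bar mouth looks slightly to the right (−y) of the stub's line, so I'll measure that from pixel profiles.

```bash
python3 - <<'E'
from h import *
import pickle
D=pickle.load(open('d3.pkl','rb'));d=D['top'];im=d['img']
h=cv2.cvtColor(im,cv2.COLOR_BGR2HSV);u,_=lev(A0)
for v in range(184,238,2):
    print(v,' '.join('%d/%d'%(h[v,x,1],h[v,x,2]) for x in range(254,282)))
for r,k in((34,0),(60,0),(82,0),(100,0),(148,14),(180,14),(220,14)):
    # stub axis / centre of the bar's upper face (k mm off axis)
    n=np.cross(u,-Y); n*=np.sign(n[2]); print(r,proj(d,PIV+r*u+k*n).round(1))
E
```

```text
184 19/118 18/128 19/119 27/105 38/100 64/107 94/120 115/131 128/139 136/144 141/143 135/136 122/125 91/115 55/112 26/119 19/135 13/156 17/178 19/190 35/196 68/202 93/205 100/203 103/204 102/205 103/203 103/203
186 25/114 19/124 22/126 50/112 115/115 151/137 165/148 161/150 149/147 144/145 140/146 148/146 157/148 157/145 133/136 82/125 32/128 15/150 16/174 18/189 31/197 62/202 88/205 101/202 102/202 102/202 101/204 104/201
188 27/131 24/119 36/119 90/122 148/138 167/147 146/143 105/129 62/120 43/120 42/122 57/125 95/131 142/142 153/147 117/140 53/134 20/143 15/166 15/184 25/194 50/199 83/202 98/203 103/201 103/201 102/202 104/202
190 24/139 18/125 39/118 86/121 143/136 156/144 128/133 70/116 34/113 22/116 22/118 31/117 63/121 111/133 110/150 70/160 33/160 17/154 13/161 14/169 20/176 45/189 79/200 98/202 102/203 102/200 102/202 104/202
192 24/168 17/150 23/122 42/110 80/121 107/131 107/126 65/114 29/113 22/116 21/120 26/119 42/121 56/141 46/167 25/183 15/186 14/181 11/159 11/138 25/142 46/167 72/192 92/202 100/201 101/202 104/201 103/201
194 44/152 19/132 13/122 15/120 26/118 33/116 3
[... 4100 characters left out ...]
/117 95/118 68/127 41/137 25/144 16/146 17/149 14/145 14/148 16/147 16/148 16/148 17/149 33/154 66/171 99/191 110/200 113/199 113/201 113/200 113/201
234 106/120 109/117 108/116 105/117 107/117 106/116 111/115 106/115 100/117 75/122 44/134 23/143 16/147 19/148 17/148 16/147 14/146 14/147 16/147 14/148 25/152 56/167 90/185 108/198 112/201 112/201 112/201 114/202
236 105/114 105/114 107/114 110/114 110/114 107/112 111/113 106/115 106/116 81/119 50/132 22/142 17/149 17/148 16/146 16/147 12/146 16/147 14/146 14/148 25/153 46/161 81/177 102/192 111/195 112/195 113/194 114/195
34 [263.9 189. ]
60 [264.6 194.3]
82 [265.1 198.9]
100 [265.6 202.8]
148 [266.3 209.6]
180 [267.2 217.3]
220 [268.4 227.4]
```

The stub sits about 0.85 px (~2.3 mm) to the +y side of the bar's line, so I'll shift by that and insert.

```bash
python3 - <<'E'
from h import *
u,o=lev(A0)
def rep(s):
    p=robot.current_tcp_pos()-PIV;f=robot.current_contact_force()
    print(s,'t',robot.current_t(),'r',round(p@u,1),'y',round(p@Y,1),'n',round(p@np.cross(u,Y),1),'F u,Y,n',(f@u).round(1),(f@Y).round(1),(f@np.cross(u,Y)).round(1))
B=PIV+1.6*Y
robot.move_linear(B+285*u,speed=60);rep('shift')
print(robot.move_linear(B+192*u,speed=80,f_stop=12));rep('in')
E
```

```text
shift t 7.6917 r 284.7 y 1.8 n 0.3 F u,Y,n -1.5 -0.2 2.1
False
in t 9.0083 r 192.2 y 1.6 n -0.0 F u,Y,n -3.0 -0.0 1.1
```

```bash
python3 - <<'E'
from h import *
u,o=lev(A0)
def rep(s):
    p=robot.current_tcp_pos()-PIV;f=robot.current_contact_force()
    print(s,'t',robot.current_t(),'r',round(p@u,1),'y',round(p@Y,1),'n',round(p@np.cross(u,Y),1),'F u,Y,n',(f@u).round(1),(f@Y).round(1),(f@np.cross(u,Y)).round(1))
B=PIV+1.6*Y
print(robot.move_linear(B+166*u,speed=20,f_stop=8));rep('down')
d=shot('side');w=shot('wrist')
c=np.zeros((420,800,3),np.uint8);c[:,:400]=cv2.resize(d['img'][160:265,210:310],None,fx=4,fy=4);c[:,400:]=w['img'][:,80:480]
cv2.imwrite('pics/c4.png',c)
E
```

```text
True
down t 9.825 r 176.3 y 1.5 n -0.0 F u,Y,n 5.1 -0.0 0.1
```

View pics/c4.png

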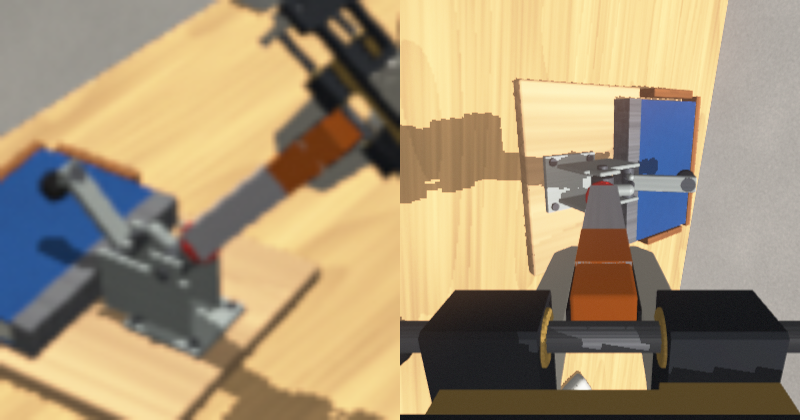

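The bar is seated on the collar: contact came at r = 176.3 mm against the expected 176, and both views show the mouth at the red collar. Now the throw.

```bash
python3 - <<'E'
from h import *
B=PIV+1.6*Y
for k in np.linspace(0,0.70,9)[1:]:
    u,o=lev(A0-k)
    robot.move_linear(B+176.5*u,o,speed=70)
    f=robot.current_contact_force();n=-np.cross(u,Y)
    p=robot.current_tcp_pos()-B
    print(round(k,2),'t',round(robot.current_t(),2),'r',round(np.linalg.norm(p-Y*(p@Y)),1),'F u,Y,tang',(f@u).round(1),(f@Y).round(1),(f@-n).round(1),robot.current_gripper_width()*93)
robot.sleep(.3);print(robot.current_contact_force(),robot.current_tcp_pos()-B)
d=shot('side');w=shot('wrist')
c=np.zeros((420,800,3),np.uint8);c[:,:400]=cv2.resize(d['img'][160:265,210:310],None,fx=4,fy=4);c[:,400:]=w['img'][:,80:480]
cv2.imwrite('pics/c5.png',c)
E
```

```text
0.09 t 10.32 r 176.4 F u,Y,tang 11.2 -2.1 5.4 27.859970797741873
0.18 t 10.69 r 176.4 F u,Y,tang 15.1 -0.8 9.2 27.367909290752305
0.26 t 11.06 r 176.4 F u,Y,tang 16.7 -1.0 10.4 28.135940228064285
0.35 t 11.43 r 176.3 F u,Y,tang 13.1 -0.7 10.4 28.352063698193017
0.44 t 11.79 r 176.2 F u,Y,tang 13.0 -0.1 10.8 27.797525990740485
0.52 t 12.16 r 175.9 F u,Y,tang 6.9 -0.7 8.1 27.828417691752062
0.61 t 12.53 r 176.1 F u,Y,tang -1.1 0.7 -3.5 28.06363225755762
0.7 t 12.89 r 175.3 F u,Y,tang -1.8 0.5 -0.3 28.02056244940048
[ 0.061081    0.34960577 -2.29857591] [-1.07732633e-01  9.74479600e-02  1.76753738e+02]
```

View pics/c5.png

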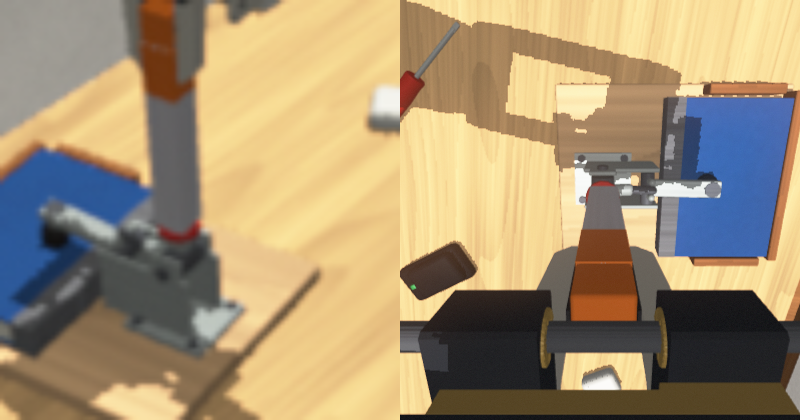

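The lever stands upright, the arm is level with the foot on the cover, and the force has dropped to nothing past the dead point. Now I'll pull the bar off and check how it sits in the grip.

```bash
python3 - <<'E'
from h import *
B=PIV+1.6*Y
u,o=lev(A0-.70)
print(robot.move_linear(B+300*u,o,speed=110,f_stop=25),robot.current_contact_force(),robot.current_t())
w=shot('wrist');im=w['img'].astype(int)
c=im[:,275:294].mean(1)
print('orange row',[v for v in range(200,260) if c[v,2]-c[v,0]>40][:1],'top line',[v for v in range(245,300) if c[v,2]>125][:3])
m=cv2.cvtColor(w['img'],cv2.COLOR_BGR2HSV)
for v in(240,250,258):
    x=np.where((m[v,240:330,0]<16)&(m[v,240:330,1]>170))[0]+240;print(v,x.min(),x.max())
t=robot.current_tcp_pos()
d=shot('side');s=d['img'];cv2.imwrite('pics/s6.png',s)
h=cv2.cvtColor(s,cv2.COLOR_BGR2HSV)[195:250,235:285];red=np.argwhere(((h[...,0]<6)|(h[...,0]>174))&(h[...,1]>150))
print('red collar side',red.mean(0)[::-1]+[235,195],'pred closed',proj(d,B+34*u))
E
```

```text
False [ 0.77111596  0.76499222 -2.59274126] 14.5667
orange row [229] top line [261, 262, 263]
240 260 306
250 258 309
258 256 310
red collar side [254.51351351 216.83783784] pred closed [254.14673964 215.57676109]
```

```bash
python3 - <<'E'
from h import *
o=rot([0,0,-1],[1,0,0])
robot.move_ptp([490.5,-345,300],o)
robot.move_linear([490.5,-345,160],speed=120,f_stop=25);print(robot.current_tcp_pos())
print(robot.move_linear([490.5,-345,142],speed=20,f_stop=5),robot.current_tcp_pos(),robot.current_contact_force())
robot.move_gripper(0.75);robot.sleep(.2)
robot.move_linear([490.5,-345,285],speed=120)
robot.move_ptp([400,-250,320],o);robot.sleep(.3)
D={n:shot(n) for n in('top','side','wrist')};print(robot.current_t())
c=np.zeros((560,800,3),np.uint8);c[:300,:400]=cv2.resize(D['top']['img'],(400,300));c[:300,400:]=cv2.resize(D['side']['img'],(400,300))
c[305:545,:300]=cv2.resize(D['top']['img'][205:253,365:425],(300,240));c[305:545,310:630]=cv2.resize(D['side']['img'][160:265,190:330],(320,240))
c[305:545,640:800]=cv2.resize(D['side']['img'][145:220,335:385],(160,240))
cv2.imwrite('pics/c7.png',c)
E
```

```text
[ 490.95476413 -345.40331435  160.89595274]
True [ 490.41396191 -344.9473362   146.72607231] [-0.48973521  0.57801338  5.2494153 ]
21.6417
```

View pics/c7.png

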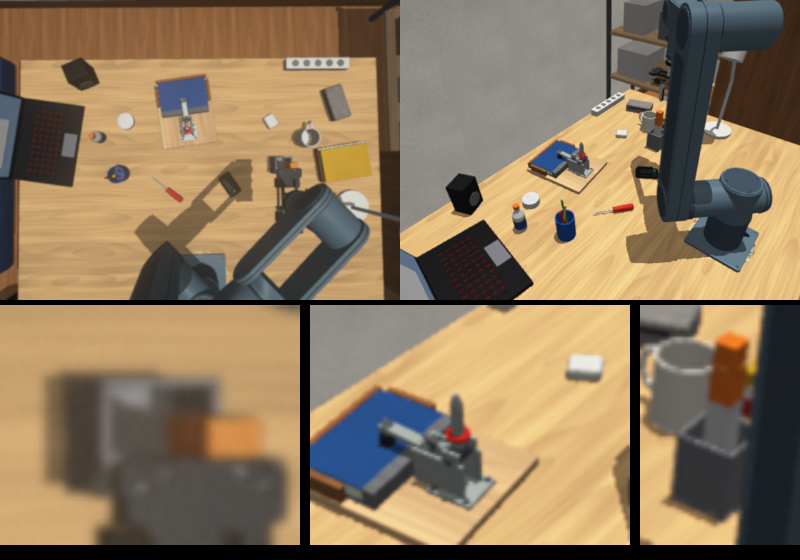

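The lever is upright with the foot on the notebook. The bar stands in its pot, and nothing else has moved.

```bash
python3 -c "
from bench import robot
print(robot.hand_in())"
```

```text
the job is handed in; nothing more can be done
None
```

The job is done and handed in at about 22 s: the lever is locked upright with the foot on the notebook cover, the bar is back in its grey pot, and nothing else looks moved in the final pictures.

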